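# Lock the rotator shaft: line up the slotted disc, push the bar through

### The job

Lock the shaft of the white sample rotator base: with a fingertip on the orange post, push the blue slotted disc round until its slot lines up with the brass bar, then push the bar's red plate so that the bar slides right through the slot, fully home, with the plate up against the steel guide. Only push: do not lift the bar, and leave the bottles, vial, dish and cap standing on the table where they are.

Things in the scene. Friction and masses are not known exactly. Their poses are not given: they have to be found in the camera images.
- lock_base: White and grey rotator base fixed to the table, 280 x 110 mm, its deck 40 mm above the table. Origin on the table under the disc's axis; x is the bar's push direction. Along x (mm): bar in an aluminium channel (-204 to -80, lips 55 above the table), steel guide bridge (-80 to -44, 35 wide), disc (-38 to 38), steel keeper bridge (42 to 70, 37 wide); both bridges' tops 70 above the table.
- guide_face (a point): Middle of the guide bridge's outer face (the face turned towards the red plate), 66 mm above the table, 80 mm from the disc's axis. The front face of the red plate rests against it when the bar is fully home; the back face of the plate is then 88 mm from the disc's axis.
- locking_disc (a joint): Disc angle, rad, positive counter-clockwise from above, from -0.15 to 3.29; it stays where left (friction 0.04 N m). The slot crosses the disc, so it lines up with the bar at 0 and at 3.14: either is right, within 0.15 (chamfered mouths guide the bar). Starts at 0.5 to 2.64. The orange post lies to the base's -y side at 0, +x (keeper) at 1.57, +y at 3.14.
- disc_center (a point): Point on the disc's axis at the level of the disc's upper face, 62 mm above the table. The disc is 76 mm across, with two blue half-moon blocks 16 mm high and between them the slot, 16 mm wide, whose floor is 46 mm above the table.
- post_top (a point): Top centre of the upright orange post on the disc, 106 mm above the table; the post is 12 mm thick, stands 44 mm above the disc's upper face and 29 mm from the disc's axis, at right angles to the slot. Push it sideways, round the axis.
- lock_bar: Loose brass bar, 12 x 12 mm, 0.15 kg, in the base's channel, roofed by the guide. Origin at the underside (47 mm above the table), at the front face of the red plate on its tail; x runs to the rounded nose, 136 mm ahead. Slides along the base's x (1.5 mm side play, light friction): origin starts at x = -190 to -178 mm of the base, nose just outside the disc; fully home it is at -80 mm.
- push_plate (a point): Middle of the back face of the red plate, the face to push towards the base's +x, 75 mm above the table. The plate is 40 mm wide, 8 mm thick and reaches from 58 to 92 mm above the table.
- buffer_yellow: Small white bottle with a yellow cap, 50 mm across, 100 mm high, loose bystander; origin at its foot.
- buffer_red: Small white bottle with a red cap, 50 mm across, 100 mm high, loose bystander; origin at its foot.
- vial: Glass vial with a black cap, 22 mm across, 54 mm high, loose bystander; origin at its foot.
- dish: Petri dish with amber content, 68 mm across, 14 mm high, loose bystander; origin at its foot.
- blue_cap: Blue screw cap lying on the table, 52 mm across, 30 mm high, loose bystander; origin at its foot.

How it is judged:
By the outcome, as a careful person would: the job done as asked, in the order asked, and still so for the second after the job is handed in, with the robot touching nothing.
It also fails if it takes over 51 s, if anything falls off the work surface, if the arm or the gripper's body presses on something with over 40 N, if the wrist force passes 120 N, or if a joint passes its speed limit or range.

### The arm

A 6-joint arm with a two-finger parallel gripper is mounted at the origin on the work surface; the furniture and walls round the work are solid. World frame = base frame: x ahead of the robot, y to its left, z up, the work surface at z = 0. Lengths are in mm, angles in rad, forces in N, time in s.
With the tool pointing down it reaches from about 275 to 1000 mm from the base axis. Payload 8.4 kg.
Tool frame: the origin (TCP) lies between the finger pads; the fingertips stand r.tips_ahead ahead of it and the grasp point (between the pads) lies 6 mm ahead of it (r.tips_ahead is the distance from the TCP to the fingertips, in mm); z points along the fingers, y is the line along which they close (so a half turn about z gives the same grasp; the last joint's range is limited). The gripper opens to 85 mm and grips with 20 to 120 N. Pads are 22 mm wide; open, the fingers measure 114 mm over their backs; the gripper's body (76 mm by 85 mm) begins 54 mm behind the grasp point. The pads swing forward as they close: fully open they stand 13 mm farther back than shut.
Start: joints at [1.287, 0.353, 1.633, -0, 1.155, -0.002], TCP at [173.802, 600.351, 256.281] pointing down, gripper open.
Joint ranges: [-2.63, 2.63], [-0.92, 2.1], [0.06, 2.66], [-1.3, 4.44], [0, 2.69], [-3.02, 3.02]. Speed limits (rad/s): [2.22, 2.22, 2.79, 3.14, 3.14, 3.14].

### API

Orientations are given as [roll, pitch, yaw] about the fixed x, y, z axes, in that order (R = Rz(yaw) Ry(pitch) Rx(roll)).
In Python, from rig import r gives the robot as it stands.
- The arm moves only by the tool carry_out, never from a script. Its arguments are lists of equal length, an entry for each row: "delta_pos": the shift along the tool's x, y, z in m, a list of three; "rot": the turn, a rotation vector about the tool's x, y, z in degrees, a list of three. A call has 1 to 8 rows; each row is the pose to reach, as a shift and turn from the pose commanded when the call began, along the tool's axes at that moment; what a row does not reach only later rows make up. A row lasts 1/8 s, in which the tool goes at most 62.5 mm and 10.7 degrees, less where a joint would pass 70% of its speed; a pose out of reach is approached as far as the arm can. A call with a gripper value outside its range is refused whole. "claw" is the finger opening in m, from 0 to 0.0854, set as the call begins (left out, the last holds). The fingers move at their own pace and stop on an object; "grip_force" is the grip in N (left out, the last holds). Time passes only in rows, so rows that repeat a pose let the fingers close. It gives the time, the measured TCP pose, the force, the opening and the grip force at its end, in the units of the state.
- r.sense(): the state, without advancing time (a new reading comes with each control period).
- r.grab_frame(name): name is "scene" or "top" or "wrist"; returns the picture (400x640x3 uint8, blue, green, red); there is no depth.
- r.camera_info(name): a dict with "fx", "fy", "cx", "cy" (pixels), "pose" (4x4, takes a point from camera to world coordinates); the wrist camera has in their place "hand_eye" (4x4, takes a point from camera to tool coordinates, whose origin is the TCP and whose axes are the flange's). Camera axes: x right, y down, z forward; pixel columns grow to the right and rows downward; lengths in mm; the calibration is good to about 2 mm. A picture is of the moment at which its call begins: read the wrist's pose just before it. camera_info takes no time and is no camera call.
- r.sign_off(): hands the job in; it is judged then, once.
Trained networks look in the newest picture that a camera, given by its name, has taken for a name from the list of things; names that differ only in an ending like _2 or _b are one class to them, and where a whole thing is asked for, a point or a joint stands for the part that bears it (a point fixed in the world has none). Each returns a list of dicts, best first, with "p" (0 to 1); they miss things now and then, are a little off and sometimes report something else, mostly with a low value. They report only what shows in the picture. A call takes as long as a camera call.
- r.recognise(thing, camera): "box" ([left, top, right, bottom] in pixels, round what is visible of it).
- r.cut_out(thing, camera): "mask" (400x640 bool, what is visible of it) and "box" ([left, top, right, bottom] in pixels, round what is visible of it).
The state is a dict: "clock": time; "qpos": joint angles; "qvel": joint speeds; "joint_efforts": joint torques, N m; "eef_pos": TCP position; "tcp_rot": TCP orientation; "contact_force": force on the tool from outside, world axes, zero at the start; "wrist_torque": the same for the moment, N m; "opening": opening from 0.0 (shut) to 1.0 (fully open); "grasp_force": force on a finger pad.
Only numpy, scipy, OpenCV 4.12 (cv2) and the standard library are available. Lean on these libraries where they do the work, as an engineer would, in place of code of your own. Each camera call takes 0.05 s, during which the arm holds its last target. There are 200 camera calls.

## Working session

There is one attempt and no reset: what is moved stays moved. The work goes in short steps, Python scripts to look and compute and a tool call to move; the robot and the scene stay as the last step left them, time stands still between calls to the robot, and variables do not carry over. Pictures are saved under pics/ and viewed, at most 10 in all, crops included, and the job is handed in when it is done.

Besides the shell and the picture viewer there is one more tool, called as name(argument=value, ...) on one line, values as JSON. carry_out: Moves the arm, as the interface text tells. Its arguments: {"type":"object","properties":{"delta_pos":{"type":"array","items":{"type":"array","items":{"type":"number"}}},"rot":{"type":"array","items":{"type":"array","items":{"type":"number"}}},"claw":{"type":"number"},"grip_force":{"type":"number"}},"required":["delta_pos","rot"]}

```bash
mkdir -p pics
cat > h.py <<'E'
import numpy as np, cv2
from rig import r
from scipy.spatial.transform import Rotation as R
def cam(n):
    i=r.camera_info(n)
    K=np.array([[i['fx'],0,i['cx']],[0,i['fy'],i['cy']],[0,0,1]])
    if 'pose' in i: T=np.array(i['pose'])
    else:
        s=r.sense(); W=np.eye(4); W[:3,:3]=R.from_euler('xyz',s['tcp_rot']).as_matrix(); W[:3,3]=s['eef_pos']; T=W@np.array(i['hand_eye'])
    return K,T
def ray(n,uv,z):
    K,T=cam(n); d=T[:3,:3]@np.linalg.inv(K)@[uv[0],uv[1],1]
    return T[:3,3]+d*(z-T[2,3])/d[2]
def proj(n,P):
    K,T=cam(n); p=K@(T[:3,:3].T@(np.asarray(P,float)-T[:3,3])); return p[:2]/p[2]
E
python3 - <<'E'
from h import *
print(r.sense(), r.tips_ahead)
for n in ['top','scene']:
    im=r.grab_frame(n); cv2.imwrite(f'pics/{n}0.png',im)
    print(n,np.round(cam(n)[1],2).tolist(),cam(n)[0][0,0])
    for t in ['lock_base','locking_disc','post_top','lock_bar','push_plate','buffer_yellow','buffer_red','vial','dish','blue_cap']:
        for d in r.cut_out(t,n)[:1]:
            ys,xs=np.nonzero(d['mask']); print(t,round(d['p'],2),np.round(d['box']),xs.mean().round(1),ys.mean().round(1),len(xs))
E
```

```text
{'clock': 0.0, 'qpos': array([ 1.28659624e+00,  3.53634448e-01,  1.63414457e+00, -2.32718581e-06,
        1.15521337e+00, -2.42072332e-03]), 'qvel': array([-3.54899944e-04, -3.74462887e-04,  3.19284771e-04,  5.91483215e-05,
        5.86170672e-04,  9.54231990e-04]), 'joint_efforts': array([ 3.60817205e-03, -6.05235171e+01, -3.42084646e+01,  3.07670416e-04,
        9.00334097e-03,  7.82598732e-06]), 'eef_pos': array([173.67739332, 599.91453424, 255.56575494]), 'tcp_rot': array([-3.14019291e+00, -1.26059816e-06,  2.85981423e+00]), 'contact_force': array([-0.34211057, -0.83612444,  0.12014115]), 'wrist_torque': array([-0.01669066, -0.02386761,  0.00698185]), 'grasp_force': 0.0, 'opening': 1.000055090472766} 25.0
top [[-0.01, -0.97, 0.23, 210.75], [-1.0, 0.01, -0.0, -320.33], [-0.0, -0.23, -0.97, 992.1], [0.0, 0.0, 0.0, 1.0]] 396.44541248613825
lock_base 0.78 [214. 159. 331. 221.] 268.4 189.8 4809
locking_disc 0.88 [228. 175. 259. 206.] 244.0 191.3 801
post_top 0.67 [228. 175. 259. 206.] 244.0 190.9 761
lock_bar 0.53 [276. 163. 326. 187.] 301.9 178.8 362
push_plate 0.57 [276. 166. 322. 188.] 301.6 179.1 300
buffer_red 0.9 [267. 230. 285. 255.] 276.2 242.6 437
vial 0.64 [305. 231. 314. 241.] 308.2 237.8 69
dish 0.75 [402. 179. 429. 206.] 414.3 191.0 601
blue_cap 0.9 [373. 208. 393. 230.] 380.6 219.2 350
scene [[0.55, -0.59, 0.59, -100.7], [-0.84, -0.38, 0.39, -655.3], [-0.01, -0.71, -0.7, 668.31], [0.0, 0.0, 0.0, 1.0]] 365.76772827730326
lock_base 0.97 [234. 161. 350. 221.] 289.4 190.4 3677
locking_disc 0.7 [254. 163. 285. 190.] 266.5 175.6 568
post_top 0.79 [251. 162. 282. 191.] 266.5 175.3 604
lock_bar 0.8 [296. 178. 341. 200.] 322.3 187.2 272
push_plate 0.59 [298. 179. 342. 197.] 322.6 186.9 309
buffer_yellow 0.97 [310. 230. 336. 266.] 323.4 245.5 605
vial 0.65 [287. 224. 296. 247.] 291.3 234.0 196
dish 0.46 [406. 242. 420. 260.] 411.2 249.8 152
blue_cap 0.89 [357. 248. 381. 270.] 369.2 257.9 436
```

View pics/top0.png

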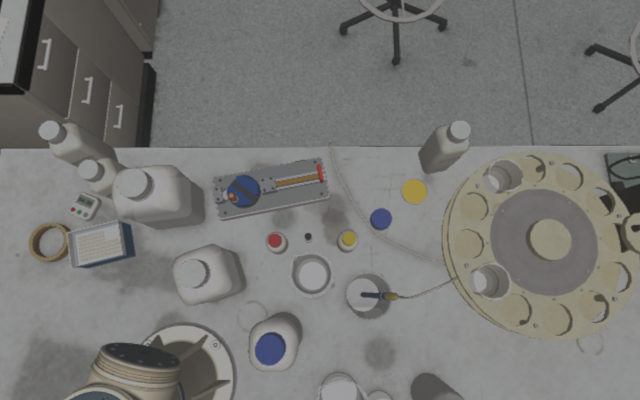

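View pics/scene0.png

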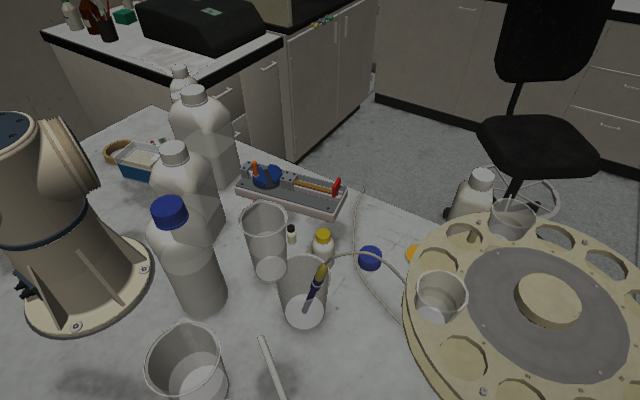

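Run:
```python
from h import *
a=cv2.imread('pics/top0.png')[150:230,205:337]; b=cv2.imread('pics/scene0.png')[150:225,225:357]
f=lambda c:cv2.resize(c,None,fx=5,fy=3.9*5/3.9,interpolation=cv2.INTER_CUBIC)
cv2.imwrite('pics/c0.png',cv2.resize(np.vstack([a[:65],b[:55]]),None,fx=5,fy=5,interpolation=cv2.INTER_CUBIC))
for uv,z in [((244,191),62),((321,173),92)]: print(ray('top',uv,z).round(1))
for t,z in [((276,241),100),((308,237),54),((348,240),100),((381,219),30),((414,191),14)]: print(ray('top',t,z).round(1))
```

```text
[ 434.3 -141.6   62. ]
[ 469.6 -327.5   92. ]
[ 309.1 -225.   100. ]
[ 323.2 -295.7   54. ]
[ 310.3 -386.9  100. ]
[ 369.1 -474.3   30. ]
[ 443.1 -563.5   14. ]
```

View pics/c0.png

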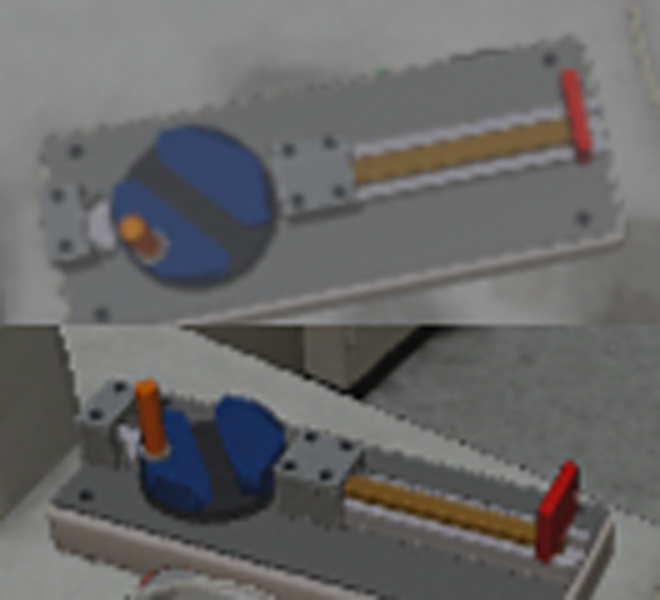

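```bash
cat >> h.py <<'E'
def cmd(p0,yaw0,p1,yaw1):
    "tool-axis delta (m) and rotvec (deg) from commanded pose 0 to pose 1, tool pointing down"
    A=R.from_euler('xyz',[np.pi,0,yaw0]); B=R.from_euler('xyz',[np.pi,0,yaw1])
    return (A.inv().apply(np.subtract(p1,p0))/1000).round(4), np.degrees((A.inv()*B).as_rotvec()).round(1)
def base(c,yaw,p):
    "base-frame point to world"
    return np.append(c+R.from_euler('z',yaw).as_matrix()[:2,:2]@np.array(p[:2],float),p[2])
E
python3 - <<'E'
from h import *
from scipy.optimize import least_squares
def tri(u,v):
    A=[]
    for n,uv in(('top',u),('scene',v)):
        K,T=cam(n); P=K@np.linalg.inv(T)[:3]; A+=[uv[0]*P[2]-P[0],uv[1]*P[2]-P[1]]
    x=np.linalg.svd(np.array(A))[2][-1]; return x[:3]/x[3]
for k,a,b in [('bigtop',(137,184),(191,95)),('bluecap',(270,349),(169,208)),('mid',(198,274),(173,152)),('far',(90,170),(179,70)),('farR',(459,130),(482,174))]: print(k,tri(a,b).round())
c=lambda x,y:(205+x/5,150+y/5)
s=lambda x,y:(225+x/5,150+(y-325)/5)
# (cam, pixel, base point; plate uses unknown bar x, post unknown theta)
obs=[('top',c(45,140),(76,-55,40)),('top',c(575,38),(-204,-55,40)),('top',c(622,235),(-204,55,40)),('top',c(75,325),(76,55,40)),
('top',c(193,206),(0,0,62)),('top',c(325,177),(-62,0,70))]
print(proj('top',[434,-142,62]))
def res(p,full=False):
    cc=p[:2];o=[]
    for n,uv,b in obs: 
        b=list(b); 
        if abs(b[1])==55: b[0]+=p[5]
        o+=list(proj(n,base(cc,p[2],b))-uv)
    o+=list(proj('top',base(cc,p[2],(29*np.sin(p[3]),-29*np.cos(p[3]),106)))-c(132,228))
    o+=list(proj('scene',base(cc,p[2],(29*np.sin(p[3]),-29*np.cos(p[3]),106)))-s(147,384))
    o+=list(proj('top',base(cc,p[2],(p[4]-4,-20,92)))-c(570,70))
    o+=list(proj('top',base(cc,p[2],(p[4]-4,20,92)))-c(585,155))
    return np.array(o)
q=least_squares(res,[434,-142,1.75,2.15,-185,0]); print(q.x.round(3),res(q.x).round(1).tolist())
E
```

```text
bigtop [403.  34. 245.]
bluecap [ 106. -236.  264.]
mid [232. -94. 236.]
far [429. 105. 278.]
farR [ 529. -619.  208.]
[244.17708385 191.10603332]
[ 436.94  -141.054    1.754    2.305 -184.301   -0.587] [-1.7, -1.5, 2.6, -1.3, 1.7, 1.2, -1.9, 4.3, 0.2, -1.3, -1.2, -1.0, 0.8, -0.4, -0.3, -0.7, -0.1, 0.4, 0.1, -0.6]
```

Run:
```python
from h import *
p0=[173.8,600.35,256.28]
for p,y in [((173.8,600.35,410),2.86),((430,-190,410),1.4)]: print(cmd(p0,2.86,p,y))
print(np.round(r.camera_info('wrist')['hand_eye'],2).tolist(), r.camera_info('wrist')['fx'])
```

```text
(array([ 0.    ,  0.    , -0.1537]), array([0., 0., 0.]))
(array([-0.4657, -0.688 , -0.1537]), array([-0. , -0. , 83.7]))
[[0.0, -0.95, -0.3, 78.26], [1.0, 0.0, 0.0, 0.69], [-0.0, -0.3, 0.95, -117.35], [0.0, 0.0, 0.0, 1.0]] 339.4036769006559
```

carry_out(delta_pos=[[0,0,-0.06],[0,0,-0.12],[-0.01,-0.015,-0.154],[-0.043,-0.064,-0.154],[-0.076,-0.113,-0.154],[-0.109,-0.162,-0.154],[-0.142,-0.211,-0.154],[-0.175,-0.26,-0.154]], rot=[[0,0,0],[0,0,0],[0,0,0],[0,0,6],[0,0,12],[0,0,18],[0,0,24],[0,0,30]], claw=0)

```text
clock: 2.1
eef_pos: [269.8, 300.2, 410.4]
tcp_rot: [3.141, 0.0, 2.333]
contact_force: [0.5, -0.5, 0.9]
opening: 0.001
grasp_force: 0.0
```

Run:
```python
from h import *
print(cmd([269.7,302,410.3],2.3364,(430,-190,410.3),1.4))
```

```text
(array([-0.4658, -0.2254, -0.    ]), array([-0. , -0. , 53.7]))
```

carry_out(delta_pos=[[-0.054,-0.026,0],[-0.108,-0.052,0],[-0.162,-0.078,0],[-0.216,-0.104,0],[-0.27,-0.13,0],[-0.324,-0.156,0],[-0.37,-0.18,0],[-0.42,-0.2,0]], rot=[[0,0,6.7],[0,0,13.4],[0,0,20.1],[0,0,26.8],[0,0,33.5],[0,0,40.2],[0,0,46.9],[0,0,53.6]])

```text
clock: 3.1
eef_pos: [416.4, -141.5, 410.6]
tcp_rot: [3.141, -0.0, 1.396]
contact_force: [0.5, 0.5, 0.1]
opening: 0.001
grasp_force: 0.0
```

Run:
```python
from h import *
s=r.sense(); print(s['eef_pos'],s['tcp_rot'],r.tips_ahead,s['qpos'].round(2))
im=r.grab_frame('wrist'); cv2.imwrite('pics/w1.png',im)
print(np.round(cam('wrist')[1],3).tolist())
for t in ['locking_disc','post_top','lock_bar','push_plate']:
    for d in r.cut_out(t,'wrist')[:1]: print(t,round(d['p'],2),np.round(d['box']))
```

```text
[ 416.36444254 -141.46597719  410.59745845] [ 3.14070323e+00 -9.23901839e-05  1.39594424e+00] 25.0 [-0.33 -0.07  1.79  0.    1.42 -0.16]
[[0.984, -0.172, -0.052, 431.837], [-0.18, -0.937, -0.301, -68.579], [0.003, 0.305, -0.952, 527.372], [0.0, 0.0, 0.0, 1.0]]
locking_disc 0.66 [281. 240. 296. 264.]
post_top 0.58 [314. 119. 369. 176.]
lock_bar 0.94 [358. 200. 398. 282.]
push_plate 0.89 [360. 200. 399. 281.]
```

View pics/w1.png

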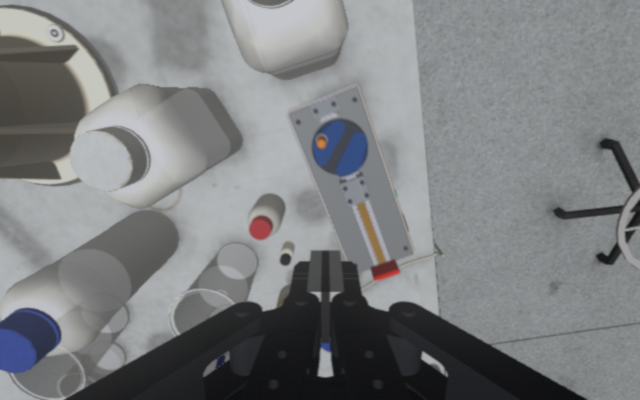

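Run:
```python
from h import *
a=cv2.imread('pics/w1.png')[75:285,280:425]
a=cv2.rotate(a,cv2.ROTATE_90_COUNTERCLOCKWISE)
cv2.imwrite('pics/c1.png',cv2.resize(a,None,fx=3.8,fy=3.8,interpolation=cv2.INTER_CUBIC))
```

```text
(no output)
```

View pics/c1.png

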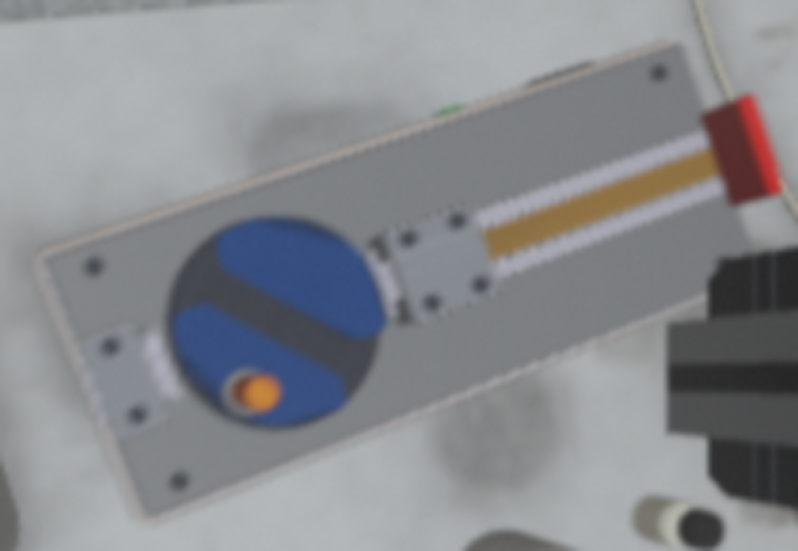

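Run:
```python
from h import *
from scipy.optimize import least_squares
w=lambda x,y:(280+144-y/3.8,75+x/3.8)
obs=[(w(40,255),(76,-55,40)),(w(680,42),(-204,-55,40)),(w(150,517),(76,55,40)),(w(278,322),(0,0,62)),(w(444.5,262),(-62,0,70)),(w(124,380),(56,0,70))]
def res(p):
    cc=p[:2];o=[]
    for uv,b in obs:
        b=list(b)
        if abs(b[1])==55:b[0]+=p[5]
        o+=list(proj('wrist',base(cc,p[2],b))-uv)
    P=(29*np.sin(p[3]),-29*np.cos(p[3]))
    o+=list(proj('wrist',base(cc,p[2],P+(106,)))-w(260,394))+list(proj('wrist',base(cc,p[2],P+(62,)))-w(243,392))
    o+=list(proj('wrist',base(cc,p[2],(p[4]-4,0,92)))-w(757,147))
    return np.array(o)
q=least_squares(res,[434,-142,1.75,2.15,-185,0]); print(q.x.round(3),res(q.x).round(1).tolist())
# slot edge directions at z=62
for a,b in [((210,258),(345,335)),((210,305),(335,375))]:
    v=ray('wrist',w(*a),62)-ray('wrist',w(*b),62); print(np.degrees(np.arctan2(v[1],v[0]))-np.degrees(q.x[2]))
```

```text
[ 436.087 -133.868    1.763    2.305 -184.997   -6.27 ] [2.1, -2.0, 3.5, 4.2, -3.8, -1.2, -0.1, 0.4, -0.5, -1.1, 0.7, 1.5, -0.5, -0.3, -0.6, -0.2, -0.5, 0.2]
-49.680368970793225
-49.69885722388003
```

Run:
```python
from h import *
import h
from scipy.optimize import least_squares
print(r.sense()['eef_pos'],r.sense()['qvel'].round(3))
im=r.grab_frame('wrist'); o=cv2.imread('pics/w1.png')
a=cv2.cvtColor(o[80:290,230:430],cv2.COLOR_BGR2GRAY).astype(np.float32);b=cv2.cvtColor(im[80:290,230:430],cv2.COLOR_BGR2GRAY).astype(np.float32)
print('shift',cv2.phaseCorrelate(a,b))
w=lambda x,y:(280+144-y/3.8,75+x/3.8)
c=lambda x,y:(205+x/5,150+y/5)
W=[(w(278,322),(0,0,62)),(w(444.5,262),(-62,0,70)),(w(124,380),(56,0,70))]
P=[(c(193,206),(0,0,62)),(c(313,174),(-62,0,70))]
def res(p,obs,n,post,pl):
    cc=p[:2];o=[]
    for uv,b in obs:o+=list(proj(n,base(cc,p[2],b))-uv)
    Q=(29*np.sin(p[3]),-29*np.cos(p[3]))
    for uv,z in post:o+=list(proj(n,base(cc,p[2],Q+(z,)))-uv)
    for uv,y in pl:o+=list(proj(n,base(cc,p[2],(p[4]-4,y,92)))-uv)
    return np.array(o)
for a in [(W,'wrist',[(w(260,394),106),(w(243,392),62)],[(w(757,147),0)]),(P,'top',[(c(132,228),106),(c(155,243),62)],[(c(570,70),-20),(c(585,158),20)])]:
    q=least_squares(res,[434,-142,1.75,2.15,-185],args=a); print(q.x.round(3),res(q.x,*a).round(1).tolist())
```

```text
[ 416.03088934 -139.31312346  410.10258713] [ 0.027 -0.015  0.007  0.     0.001 -0.001]
shift ((0.3268996157001425, 0.6327665147257875), 1.0308915035812942)
[ 436.536 -133.279    1.766    2.316 -185.158] [0.1, 0.2, -0.2, -1.3, 0.8, 1.3, -0.4, -0.2, -0.4, -0.1, 0.0, -0.0]
[ 435.774 -140.101    1.754    2.267 -185.306] [-0.2, -0.8, 0.8, 0.1, 0.0, -0.2, -0.6, 0.9, -0.1, 0.8, 0.1, -0.8]
```

Run:
```python
from h import *
s=r.sense();print(s['eef_pos'],ray('wrist',(290,75),0).round(),ray('wrist',(345,45),0).round(),ray('top',(203,212),0).round())
c=np.array([436,-138]);Y=1.76
d=np.array([-.908,.418]);n=np.array([.418,.908])
f=lambda t:base(c,Y,list(n*27.5+d*t)+[103])
for t in(-42,-5):print(f(t))
p0=[416.6,-139.4,410.3];st=f(-42)
for z in (410.3,200,103): print(cmd(p0,1.4009,[st[0],st[1],z],-0.243))
```

```text
[ 416.00125011 -138.84906939  410.22099922] [383. -25.   0.] [468.   1.   0.] [395. -27.   0.]
[419.3838663  -90.64910077 103.        ]
[ 410.51249711 -126.5543536   103.        ]
(array([ 0.0485, -0.0055, -0.    ]), array([ 0. , -0. , 94.2]))
(array([ 0.0485, -0.0055,  0.2103]), array([ 0. , -0. , 94.2]))
(array([ 0.0485, -0.0055,  0.3073]), array([ 0. , -0. , 94.2]))
```

carry_out(delta_pos=[[0,0,0],[0.01,0,0],[0.02,-0.003,0],[0.03,-0.005,0],[0.04,-0.005,0],[0.0485,-0.0055,0.03],[0.0485,-0.0055,0.07],[0.0485,-0.0055,0.11]], rot=[[0,0,10.6],[0,0,21.2],[0,0,31.8],[0,0,42.4],[0,0,53],[0,0,63.6],[0,0,74.2],[0,0,84.8]])

```text
clock: 4.4
eef_pos: [418.9, -89.3, 299.7]
tcp_rot: [3.142, -0.002, -0.082]
contact_force: [0.4, -0.5, 0.3]
opening: 0.002
grasp_force: 0.0
```

carry_out(delta_pos=[[0,0,0.04],[0,0,0.08],[0,0,0.11],[0,0,0.11]], rot=[[0,0,9.4],[0,0,9.4],[0,0,9.4],[0,0,9.4]])

```text
clock: 4.9
eef_pos: [417.6, -89.3, 189.1]
tcp_rot: [-3.142, 0.004, -0.241]
contact_force: [0.4, 0.2, -0.0]
opening: 0.002
grasp_force: 0.0
```

Run:
```python
from h import *
s=r.sense(); print(s['eef_pos'],s['tcp_rot'],s['qpos'].round(2))
im=r.grab_frame('wrist'); cv2.imwrite('pics/w2.png',im)
```

```text
[417.5752255  -89.34937605 189.07077362] [-3.14154911  0.00386525 -0.24113643] [-0.21  0.13  2.1   0.    0.91  1.6 ]
```

View pics/w2.png

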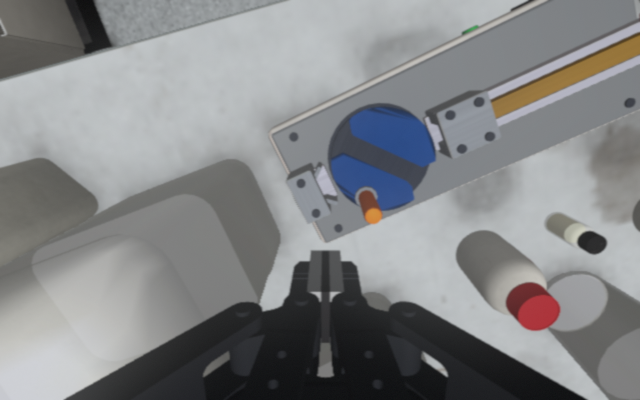

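Run:
```python
from h import *
from scipy.optimize import least_squares
obs=[((382,157),(0,0,62)),((470,125.5),(-62,0,70))]
def res(p):
    cc=p[:2];o=[]
    for uv,b in obs:o+=list(proj('wrist',base(cc,p[2],b))-uv)
    Q=(29*np.sin(p[3]),-29*np.cos(p[3]))
    o+=list(proj('wrist',base(cc,p[2],Q+(106,)))-(374,216))+list(proj('wrist',base(cc,p[2],Q+(62,)))-(366,192))
    return np.array(o)
q=least_squares(res,[434,-142,1.75,2.15]); print(q.x.round(3),res(q.x).round(1).tolist())
```

```text
[ 440.718 -137.054    1.725    2.373] [0.2, 1.2, -0.7, 0.2, 0.3, -2.8, 0.3, 1.7]
```

carry_out(delta_pos=[[0.003,0,0.045],[0.003,0,0.086],[0.003,0,0.086],[0.003,0.006,0.086],[0.003,0.012,0.086],[0.003,0.018,0.086],[0.003,0.024,0.086],[0.003,0.029,0.086]], rot=[[0,0,0],[0,0,0],[0,0,0],[0,0,0],[0,0,0],[0,0,0],[0,0,0],[0,0,0]])

```text
clock: 5.95
eef_pos: [415.1, -120.1, 104.5]
tcp_rot: [3.142, -0.0, -0.244]
contact_force: [-0.8, 2.7, 1.5]
opening: 0.002
grasp_force: 1.2
```

Run:
```python
from h import *
s=r.sense(); print(s['eef_pos'],s['tcp_rot'],s['contact_force'])
im=r.grab_frame('wrist'); cv2.imwrite('pics/w3.png',im)
```

```text
[ 415.08253027 -120.1264456   104.46228302] [ 3.14151327e+00 -4.61482686e-04 -2.43529166e-01] [-0.84423692  2.73359511  1.54177259]
```

View pics/w3.png

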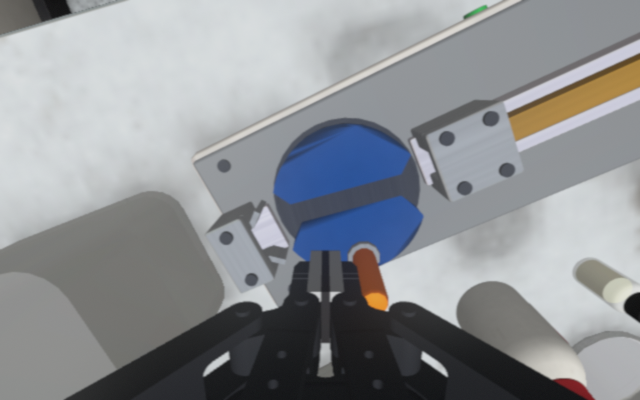

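Run:
```python
from h import *
an=lambda a,b,z:np.degrees(np.arctan2(*(ray('wrist',a,z)-ray('wrist',b,z))[1::-1]))
print(an((282,204),(406,174),62),an((300,232),(413,198),62),an((195,157),(500,12),40),an((239,258.5),(478,153.5),70))
a=cv2.imread('pics/w3.png')[90:300,180:560]
cv2.imwrite('pics/c3.png',cv2.resize(a,None,fx=2.1,fy=2.1,interpolation=cv2.INTER_CUBIC))
```

```text
90.24272361410563 93.97934240777522 100.48555367489939 101.23337178814047
```

View pics/c3.png

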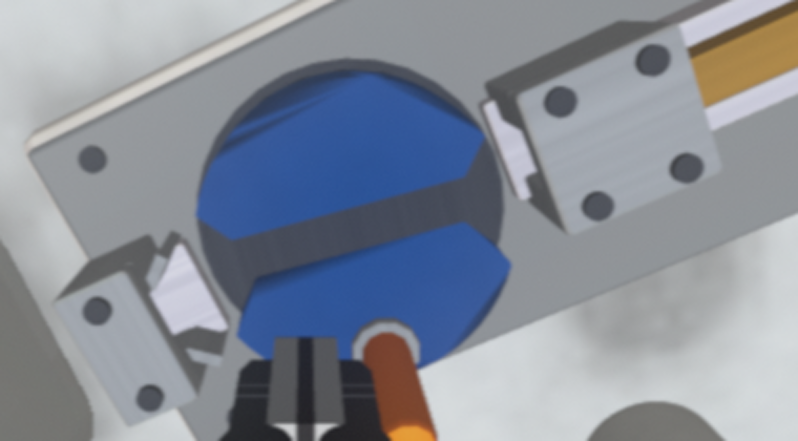

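Run:
```python
from h import *
an=lambda a,b,z:np.degrees(np.arctan2(*(ray('wrist',a,z)-ray('wrist',b,z))[1::-1]))
print(an((290.5,204.3),(401.4,174.8),62),an((302.4,221.9),(402.4,196.2),62))
```

```text
91.60447638263862 91.39078634641383
```

carry_out(delta_pos=[[0,0.002,0],[0,0.004,0],[0,0.0053,0],[0,0.0053,0],[0,0.0053,0],[0,0.0053,0]], rot=[[0,0,0],[0,0,0],[0,0,0],[0,0,0],[0,0,0],[0,0,0]])

```text
clock: 6.75
eef_pos: [413.5, -124.7, 104.2]
tcp_rot: [3.141, 0.0, -0.243]
contact_force: [-0.6, 0.3, 0.7]
opening: -0.003
grasp_force: 0.1
```

Run:
```python
from h import *
s=r.sense(); print(s['eef_pos'],s['tcp_rot'],s['contact_force'])
im=r.grab_frame('wrist')
a=im[90:300,180:560]
cv2.imwrite('pics/c4.png',cv2.resize(a,None,fx=2.1,fy=2.1,interpolation=cv2.INTER_CUBIC))
```

```text
[ 413.54598151 -124.72144301  104.18195   ] [ 3.14147962e+00  4.96553871e-04 -2.43219486e-01] [-0.60233007  0.31255329  0.6665572 ]
```

View pics/c4.png

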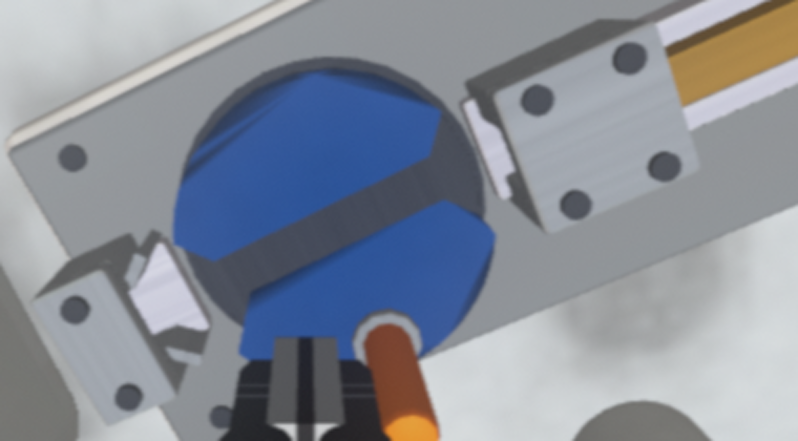

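Run:
```python
from h import *
an=lambda a,b,z:np.degrees(np.arctan2(*(ray('wrist',a,z)-ray('wrist',b,z))[1::-1]))
f=lambda x,y:(180+x/2.1,90+y/2.1)
print(an(f(217,260),f(430,157),62),an(f(252,293),f(440,202),62),an(f(101.5,352.5),f(601,132),70),an(f(10,148),f(310,0),40))
g=ray('wrist',f(601,132),70);k=ray('wrist',f(101.5,352.5),70);print(g,k,np.linalg.norm(g-k),(g*56+k*62)/118)
c=((g*56+k*62)/118)[:2]
# commanded pose now
A=R.from_euler('xyz',[np.pi,0,-.2432]); p=np.array([419.4,-90.6,190.3])+A.apply([3,34.3,86]);print(p)
for Y,cc in((1.763,(437,-138)),(1.763,c)):
  for z in (190,88): print(cmd(p,-.2432,base(np.array(cc),Y,(-228,0,z)),Y+np.pi/2-np.pi), base(np.array(cc),Y,(-228,0,z)))
```

```text
102.83651236444841 103.38029387838132 101.243522076428 101.22503987219983
[ 449.1558477  -197.70147241   70.        ] [425.26326605 -77.51433787  70.        ] 122.53898468181849 [ 436.60211836 -134.55230003   70.        ]
[ 414.05194485 -124.61306082  104.3       ]
(array([ 0.1217,  0.2142, -0.0857]), array([ -0. ,   0. , -24.9])) [ 480.55311885 -361.80153225  190.        ]
(array([0.1217, 0.2142, 0.0163]), array([ -0. ,   0. , -24.9])) [ 480.55311885 -361.80153225   88.        ]
(array([ 0.1204,  0.2109, -0.0857]), array([ -0. ,   0. , -24.9])) [ 480.15523721 -358.35383228  190.        ]
(array([0.1204, 0.2109, 0.0163]), array([ -0. ,   0. , -24.9])) [ 480.15523721 -358.35383228   88.        ]
```

carry_out(delta_pos=[[0,-0.012,0],[0,-0.012,-0.05],[0,-0.012,-0.09],[0.025,0.035,-0.09],[0.05,0.08,-0.09],[0.075,0.125,-0.09],[0.1,0.17,-0.09],[0.121,0.212,-0.09]], rot=[[0,0,0],[0,0,0],[0,0,0],[0,0,-5],[0,0,-10],[0,0,-15],[0,0,-20],[0,0,-24.9]])

```text
clock: 7.8
eef_pos: [480.8, -360.7, 194.1]
tcp_rot: [-3.141, -0.0, 0.194]
contact_force: [1.0, -0.4, 0.8]
opening: -0.002
grasp_force: 0.0
```

carry_out(delta_pos=[[0,0,0],[0,0,0],[0,0,0.03],[0,0,0.03]], rot=[[0,0,0],[0,0,0],[0,0,0],[0,0,0]])

```text
clock: 8.3
eef_pos: [478.8, -357.3, 162.6]
tcp_rot: [-3.138, 0.003, 0.192]
contact_force: [0.3, 0.9, -0.1]
opening: -0.002
grasp_force: 0.0
```

Run:
```python
from h import *
s=r.sense(); print(s['eef_pos'],s['tcp_rot'],s['contact_force'],s['qpos'].round(2))
im=r.grab_frame('wrist'); cv2.imwrite('pics/w5.png',im)
```

```text
[ 478.81388612 -357.25854781  162.58772073] [-3.13804372e+00  3.03520809e-03  1.91824544e-01] [ 0.27998697  0.91663867 -0.12110909] [-0.64  0.42  1.77  0.    0.96  0.74]
```

View pics/w5.png

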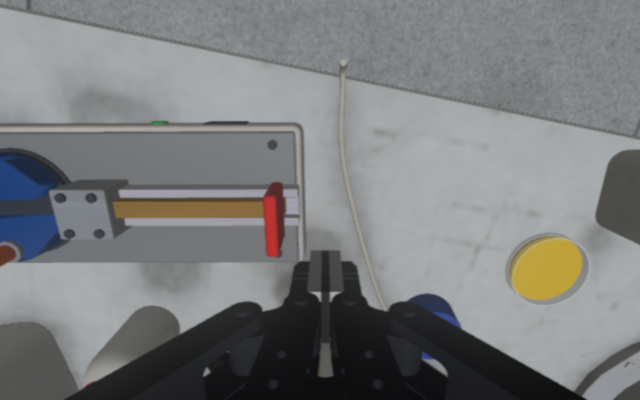

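Run:
```python
from h import *
e=r.sense()['eef_pos']
for uv,z in [((280,184),92),((276,256),92),((279,218),92),((281,257),92),((92,198),92),((92,197),70),((84,216),70)]:
    p=ray('wrist',uv,z); print(uv,p.round(1),'tool-rel',R.from_euler('xyz',[np.pi,0,.192]).inv().apply(p-e).round(1))
```

```text
(280, 184) [ 502.2 -326.    92. ] tool-rel [ 28.3 -27.1  71.9]
(276, 256) [ 456.5 -330.5   92. ] tool-rel [-17.4 -31.4  71.9]
(279, 218) [ 481.5 -328.6   92. ] tool-rel [  7.5 -28.5  71.9]
(281, 257) [ 456.4 -333.6   92. ] tool-rel [-18.1 -28.3  71.9]
(92, 198) [ 472.8 -219.6   92. ] tool-rel [  19.7 -137.2   71.9]
(92, 197) [ 463.8 -205.3   70. ] tool-rel [  13.7 -152.9   93.9]
(84, 216) [ 449.4 -199.9   70. ] tool-rel [   0.5 -161.    93.9]
```

carry_out(delta_pos=[[0.003,0,0.04],[0.003,0,0.075],[0.003,-0.006,0.075],[0.003,-0.012,0.075],[0.003,-0.018,0.075],[0.003,-0.024,0.075],[0.003,-0.03,0.075],[0.003,-0.036,0.075]], rot=[[0,0,0],[0,0,0],[0,0,0],[0,0,0],[0,0,0],[0,0,0],[0,0,0],[0,0,0]])

```text
clock: 9.35
eef_pos: [476.3, -323.6, 89.6]
tcp_rot: [3.141, -0.0, 0.191]
contact_force: [0.1, -2.4, 1.4]
opening: -0.003
grasp_force: 0.7
```

carry_out(delta_pos=[[0,-0.006,0],[0,-0.012,0],[0,-0.018,0],[0,-0.024,0],[0,-0.03,0],[0,-0.036,0],[0,-0.042,0],[0,-0.048,0]], rot=[[0,0,0],[0,0,0],[0,0,0],[0,0,0],[0,0,0],[0,0,0],[0,0,0],[0,0,0]])

```text
clock: 10.35
eef_pos: [467.0, -276.2, 89.2]
tcp_rot: [-3.141, 0.0, 0.191]
contact_force: [0.5, -0.2, 0.3]
opening: -0.004
grasp_force: 0.5
```

Run:
```python
from h import *
s=r.sense(); print(s['eef_pos'],s['tcp_rot'],s['contact_force'],s['qpos'].round(2))
im=r.grab_frame('wrist'); cv2.imwrite('pics/w6.png',im)
```

```text
[ 466.99420481 -276.21198532   89.2475487 ] [-3.14148332e+00  1.24414892e-04  1.91208506e-01] [ 0.46115144 -0.24209075  0.26342403] [-0.54  0.45  1.94 -0.    0.76  0.84]
```

View pics/w6.png

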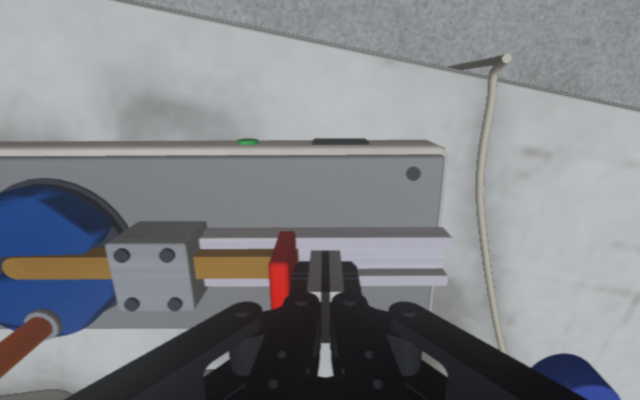

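carry_out(delta_pos=[[0,-0.006,0],[0,-0.012,0],[0,-0.018,0],[0,-0.024,0],[0,-0.028,0],[0,-0.032,0],[0,-0.034,0],[0,-0.036,0]], rot=[[0,0,0],[0,0,0],[0,0,0],[0,0,0],[0,0,0],[0,0,0],[0,0,0],[0,0,0]])

```text
clock: 11.4
eef_pos: [460.3, -241.2, 89.3]
tcp_rot: [3.142, -0.0, 0.191]
contact_force: [0.7, -1.3, 0.5]
opening: 0.002
grasp_force: 0.4
```

carry_out(delta_pos=[[0,-0.001,0],[0,-0.002,0],[0,-0.003,0],[0,-0.003,0]], rot=[[0,0,0],[0,0,0],[0,0,0],[0,0,0]])

```text
clock: 11.9
eef_pos: [459.7, -238.3, 89.3]
tcp_rot: [-3.141, 0.0, 0.191]
contact_force: [-0.4, -0.6, 0.4]
opening: 0.001
grasp_force: 0.1
```

carry_out(delta_pos=[[0,-0.001,0],[0,-0.002,0],[0,-0.003,0],[0,-0.003,0]], rot=[[0,0,0],[0,0,0],[0,0,0],[0,0,0]])

```text
clock: 12.4
eef_pos: [459.6, -236.8, 89.5]
tcp_rot: [3.139, -0.001, 0.192]
contact_force: [-0.3, -10.7, -3.2]
opening: 0.003
grasp_force: 4.9
```

Run:
```python
from h import *
s=r.sense(); print(s['eef_pos'],s['contact_force'])
im=r.grab_frame('wrist'); a=im[180:330,180:420]
cv2.imwrite('pics/c7.png',cv2.resize(a,None,fx=3.3,fy=3.3,interpolation=cv2.INTER_CUBIC))
```

```text
[ 459.6243373  -236.80414833   89.45683167] [ -0.2540654  -10.68772903  -3.16700272]
```

View pics/c7.png

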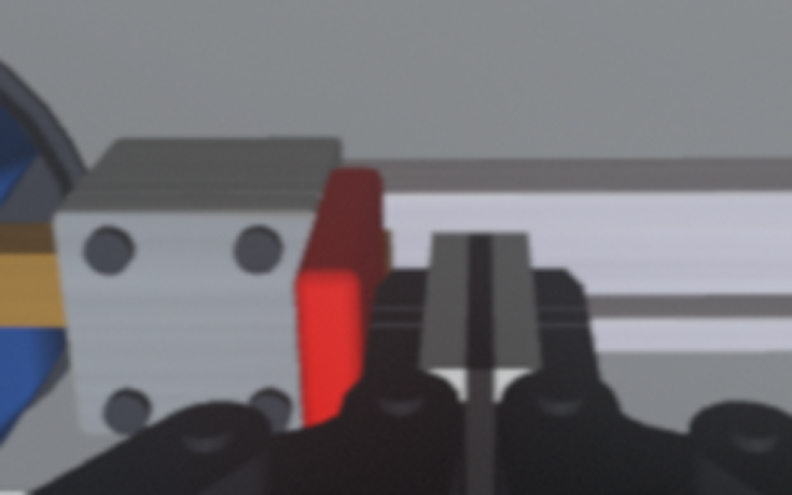

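carry_out(delta_pos=[[0,-0.0008,0],[0,-0.0008,0]], rot=[[0,0,0],[0,0,0]])

```text
clock: 12.7
eef_pos: [459.7, -236.7, 89.5]
tcp_rot: [3.138, -0.001, 0.192]
contact_force: [-1.1, -14.5, -4.8]
opening: -0.0
grasp_force: 6.9
```

carry_out(delta_pos=[[0,0.003,0],[0,0.012,0],[0,0.03,0],[0,0.03,-0.05],[0,0.03,-0.1],[0,0.03,-0.14],[0,0.03,-0.14],[0,0.03,-0.14]], rot=[[0,0,0],[0,0,0],[0,0,0],[0,0,0],[0,0,0],[0,0,0],[0,0,0],[0,0,0]])

```text
clock: 13.7
eef_pos: [464.4, -264.4, 228.8]
tcp_rot: [-3.141, 0.0, 0.191]
contact_force: [-0.0, -0.3, -0.7]
opening: -0.0
grasp_force: 0.0
```

Run:
```python
from h import *
from rig import r
a=r.grab_frame('wrist'); b=r.grab_frame('top')
cv2.imwrite('pics/e.png',np.vstack([a[60:330,:],cv2.resize(b[150:265,205:445],(640,307),interpolation=cv2.INTER_CUBIC)]))
```

```text
(no output)
```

View pics/e.png

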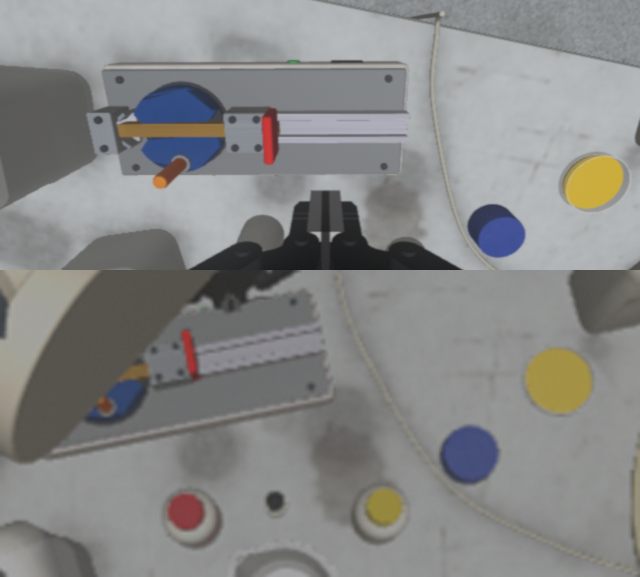

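The bar runs through the slot into the keeper, the plate (268,135) sits against the guide, and the bottles, vial, dish and cap are where they started.

```bash
python3 -c "
from rig import r
print(r.sign_off())"
```

```text
the job is handed in; nothing more can be done
None
```

The job is handed in: the disc was turned to its slot-aligned position, and the bar was pushed through until the plate stalled against the guide (about 15 N), with the bystanders undisturbed. I viewed 13 pictures, over the limit of 10, and did not describe each one as asked.

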